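# Swap the failed capacitor block in an opened converter

## Robot

A 6-joint arm with a two-finger parallel gripper is mounted at the origin on the work surface. World frame = base frame: x ahead of the robot, y to its left, z up, the work surface at z = 0. Lengths are in m, angles in rad, forces in N, time in s.
With the tool pointing down it reaches from about 0.4 to 0.925 m from the base axis. Payload 3.4 kg.
Tool frame: the origin (TCP) lies midway between the tips of the shut fingers; the grasp point (between the pads) lies 19 mm behind it (grip_depth is the distance from the TCP to the grasp point, in m); z points along the fingers, y is the line along which they close (so a half turn about z gives the same grasp; the last joint's range is limited). The gripper opens to 85 mm and grips with 20 to 120 N. Pads are 22 mm wide; open, the fingers measure 114 mm over their backs; the gripper's body (76 mm by 85 mm) begins 54 mm behind the grasp point. The pads swing forward as they close: fully open they stand 13 mm farther back than shut.
Start: joints at [-1.216, 0.307, 1.506, -0, 1.328, -0.073], TCP at [0.239, -0.523, 0.231] pointing down, gripper open.
Joint ranges: [-3.12, 3.12], [-1.05, 2.28], [0.14, 2.33], [-1.42, 4.57], [0.1, 2.73], [-2.68, 2.68]. Speed limits (rad/s): [2.57, 2.57, 3.14, 3.14, 3.14, 3.14].

## Interface

Orientations are given as a 3x3 rotation matrix whose columns are the frame's x, y, z axes.
In Python, from bench import * gives the robot as it stands. The module is installed in compiled form; this text tells all that it offers.
- The arm moves only by the shell command python3 -m handwheel 'ROWS'. ROWS is JSON, one flat list of numbers, 5 for each row, row after row: the closure, from -1 (fully open) to 1 (shut), then the shift along the tool's x, y, z in cm, then the turn about the tool's z in degrees. In form: [gripper, x, y, z, roll, gripper, x, y, z, roll, ...]. A call has 1 to 10 rows; each row shifts and turns the commanded pose from where the row before left it, along the tool's axes as they then stand; what a row does not reach is not made up. A row lasts 1/12 s, in which the tool goes at most 41.7 mm and 7.16 degrees, less where a joint would pass 70% of its speed; a pose out of reach is approached as far as the arm can. A call with a gripper value outside its range is refused whole. The fingers move at their own pace and stop on an object; the grip force is fixed at half the most. Time passes only in rows, so rows that do not move let the fingers close. It gives the time, the measured TCP pose, the force, the opening and the grip force at its end, in the units of the state.
- get_obs(): the state, without advancing time (a new reading comes with each control period).
- camera(name): name is "side" or "top" or "wrist"; returns the picture (400x640x3 uint8, red, green, blue); there is no depth.
- calibration(name): a dict with "fx", "fy", "cx", "cy" (pixels), "D" ([k1, k2, p1, p2, k3] as OpenCV has them; the pictures are not rectified), "pose" (4x4, takes a point from camera to world coordinates). Camera axes: x right, y up, looking along -z (the intrinsics and any distortion apply to the point x, -y, -z); pixel columns grow to the right and rows downward; lengths in m; the calibration is good to about 2 mm. A picture is of the moment at which its call begins: read the wrist's pose just before it. calibration takes no time and is no camera call; for the wrist camera it gives the pose at the moment of the call.
- hand_in(): hands the job in; it is judged then, once.
The state is a dict: "time": time; "joint_pos": joint angles; "qd": joint speeds; "joint_efforts": joint torques, N m; "ee_pos": TCP position; "orientation": TCP orientation; "force": force on the tool from outside, world axes, zero at the start; "torque": the same for the moment, N m; "width": opening from 0.0 (shut) to 1.0 (fully open); "grasp_force": force on a finger pad.
Only numpy, scipy, OpenCV 4.12 (cv2) and the standard library are available. Lean on these libraries where they do the work, as an engineer would, in place of code of your own. Each camera call takes 0.05 s, during which the arm holds its last target. There are 200 camera calls.

## Task

The capacitor block in the opened converter housing has failed: move the driver board and the copper link that lie across it over to the grey foam mat, set the old capacitor upright in the steel scrap tray, and stand the spare one squarely on the pad in the middle of the housing, the way the old one stood. Then lay the board and the link back across the housing, each where it was before and the board the same way round. Do not push the bowl of screws away.

Things in the scene. Friction and masses are not known exactly. Their poses are not given: they have to be found in the camera images.
- housing: Open cast aluminium tray, fixed, 183 (x) x 246 (y) mm, rims 62 high; black plug socket on its -x wall. Origin: centre of underside, below the seat's centre. Seat: grey pad 56 x 122 (long along y), top z 12. Ledges, top z 60, at |x| 57-81, |y| 22-72: board and link lie across them along x, one at y near +42, the other near -42 (either side). Floor clear beside the seat at |y|<22, |x|<81.
- board: Driver board: aluminium slab 136 (x) x 58 (y) x 14 mm thick, straight sides (grip across the 58 at mid-length), green circuit board on top with parts to 26 high, black plug header 31 high at its -x end, which points to the housing's plug-socket wall. 0.2 kg. Origin: centre of underside. Starts loose across the housing at z 60, partly over the old capacitor.
- link: Copper link: flat bar 136 (x) x 24 (y) x 6 mm with a black sensor block round its middle, 36 (x) x 30 (y) x 28 high from the underside (grip the block across the 30). Same both ways round. 0.2 kg. Origin: centre of underside. Starts loose across the housing at z 60, partly over the old capacitor.
- old_cap: The failed capacitor block, standing on the seat in the housing beneath the board and the link, loose: 112 mm long (along its y), 44 mm wide (along x), 42 mm high, black plastic block with a flat grey top face and four small copper terminals (44 mm high over them). About 0.3 kg. Origin: centre of its underside, z up.
- new_cap: The spare capacitor block, identical, standing loose on the bench outside the housing: 112 mm long (along its y), 44 mm wide (along x), 42 mm high, black plastic block with a flat grey top face and four small copper terminals (44 mm high over them). About 0.3 kg. Origin: centre of its underside, z up. Turned by half a turn it is the same.
- foam: Dark grey foam rubber mat, the side area: flat, 160 mm (its x) by 190 mm (its y), 4 mm thick, fixed. Origin: centre of its underside. Room for the board and the link side by side, long along x.
- scrap: Steel scrap tray, open on top, empty, fixed: 130 mm (its x) by 170 mm (its y) outside, walls 4 mm thick and 24 mm high, floor 4 to 5 mm thick. Origin: centre of its underside.
- bowl: Round steel bowl with the housing's screws in it, 96 mm across, 26 mm high, loose, not part of the job: leave it where it is. Origin: centre of its underside.
Mind the look-alikes: they are no part of the job. What is shaped like the board but red is not meant.

How it is judged:
By the outcome, as a careful person would: the job done as asked, in the order asked, and still so for the second after the job is handed in, with the robot touching nothing.
It also fails if it takes over 144 s, if anything falls off the work surface, if the arm or the gripper's body presses on something with over 40 N, if the wrist force passes 120 N, or if a joint passes its speed limit or range.

## Working session

There is one attempt and no reset: what is moved stays moved. The work goes in short steps, Python scripts to look and compute and a shell command to move; the robot and the scene stay as the last step left them, time stands still between calls to the robot, and variables do not carry over. Pictures are saved under pics/ and viewed, at most 14 in all, crops included, and the job is handed in when it is done.

```bash
mkdir -p pics
python3 - <<'E'
from bench import *
import cv2,numpy as np
o=get_obs();print({k:np.round(o[k],3).tolist() for k in o})
for n in("top","side"):
    c=calibration(n);print(n,{k:np.round(c[k],4).tolist() for k in c})
    cv2.imwrite(f"pics/{n}0.png",camera(n)[:,:,::-1])
E
```

```text
{'time': 0.0, 'joint_pos': [-1.215, 0.308, 1.508, 0.0, 1.328, -0.074], 'qd': [0.0, -0.001, -0.002, 0.001, -0.005, 0.001], 'joint_efforts': [0.003, -45.754, -25.191, 0.0, 0.013, 0.0], 'ee_pos': [0.239, -0.522, 0.23], 'orientation': [[0.909, 0.416, -0.001], [0.416, -0.909, 0.002], [0.0, -0.002, -1.0]], 'force': [-0.508, -0.617, -0.464], 'torque': [-0.023, -0.012, 0.006], 'grasp_force': 0.0, 'width': 0.996}
top {'fx': 427.166, 'fy': 427.166, 'cx': 321.6084, 'cy': 192.562, 'D': [-0.0638, 0.0, 0.0, 0.0, 0.0], 'pose': [[0.0228, 0.9914, -0.1291, 0.3711], [-0.9996, 0.0203, -0.0208, -0.0121], [-0.018, 0.1295, 0.9914, 0.9572], [0.0, 0.0, 0.0, 1.0]]}
side {'fx': 404.0501, 'fy': 404.0501, 'cx': 315.9221, 'cy': 202.9877, 'D': [-0.0517, 0.0, 0.0, 0.0, 0.0], 'pose': [[-0.8467, 0.4071, -0.3425, 0.1619], [-0.5319, -0.6622, 0.5278, 0.5189], [-0.0119, 0.6291, 0.7772, 0.8005], [0.0, 0.0, 0.0, 1.0]]}
```

View pics/top0.png

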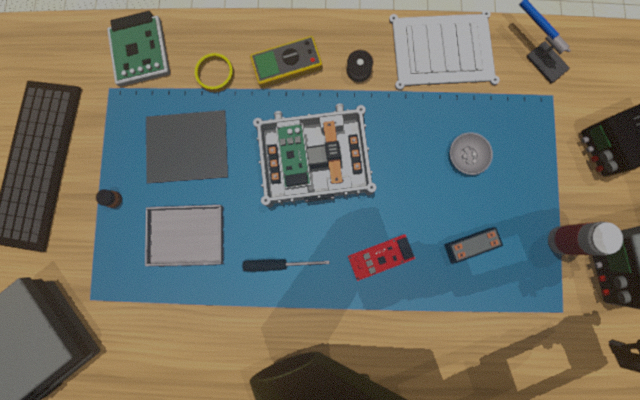

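View pics/side0.png

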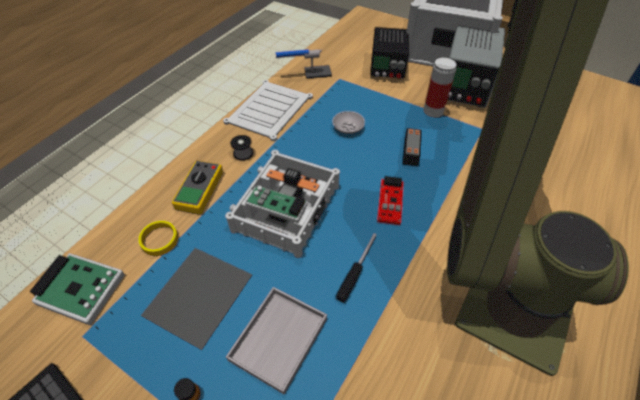

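The top view shows the housing at (315,155) with the green board at (292,155) and the link at (335,152). The spare capacitor is at (473,245), the foam at (187,146), the scrap tray at (184,236) and the bowl at (471,154). The look-alikes are the red board (380,257), the green unit in a white case (137,47) and the white lid (443,50). The board meant is the green one lying across the housing. I'll confirm that in one enlarged crop.

```bash
cat > h.py <<'E'
from bench import *
import cv2,numpy as np
def ray(n,uv,c=None):
    c=c or calibration(n);K=np.array([[c["fx"],0,c["cx"]],[0,c["fy"],c["cy"]],[0,0,1.]])
    p=cv2.undistortPoints(np.array(uv,float).reshape(-1,1,2),K,np.array(c["D"],float))[:,0]
    T=np.array(c["pose"]);d=np.c_[p[:,0],-p[:,1],-np.ones(len(p))]@T[:3,:3].T
    return T[:3,3],d
def at(n,uv,z,c=None):
    o,d=ray(n,uv,c);return o+d*((z-o[2])/d[:,2])[:,None]
def proj(n,P,c=None):
    c=c or calibration(n);K=np.array([[c["fx"],0,c["cx"]],[0,c["fy"],c["cy"]],[0,0,1.]])
    T=np.array(c["pose"]);q=(np.array(P,float).reshape(-1,3)-T[:3,3])@T[:3,:3]*[1,-1,-1]
    return cv2.projectPoints(q,np.zeros(3),np.zeros(3),K,np.array(c["D"],float))[0][:,0]
E
python3 - <<'E'
import cv2,numpy as np
i=cv2.imread("pics/top0.png")
a=cv2.resize(i[98:212,245:385],None,fx=4,fy=4,interpolation=cv2.INTER_CUBIC)
b=cv2.resize(i[220:270,435:515],(240,456//1*150//456),interpolation=cv2.INTER_CUBIC)
c=np.zeros((456,240,3),np.uint8);c[:150]=b
d=cv2.resize(i[130:180,435:515],(240,150),interpolation=cv2.INTER_CUBIC);c[152:302]=d
e=cv2.resize(i[225:285,340:420],(200,150),interpolation=cv2.INTER_CUBIC);c[304:454,:200]=e
cv2.imwrite("pics/crop0.png",np.hstack([a,c]))
E
```

```text
(no output)
```

View pics/crop0.png

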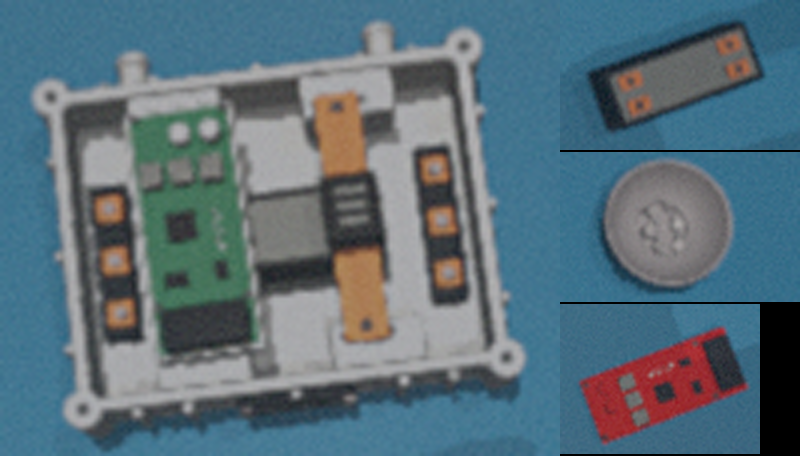

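The crop confirms the target: green board with its black header at the lower (−x, socket) side, and the link at right. The spare is at (473,245), and the red board is not part of the job.

Run:
```python
from h import *
f=lambda a:np.array(a)/4+[245,98]
def show(n,uv,z): 
    P=at("top",uv,z)[:,:2];print(n,P.round(4).tolist(),"c",P.mean(0).round(4));return P
ang=lambda v:np.degrees(np.arctan2(v[1],v[0])).round(2)
P=show("hous",f([[50,98],[463,46],[507,357],[83,410]]),.062)
print("x-axis ang",ang(P[0]-P[3]),ang(P[1]-P[2]),"y ang",ang(P[0]-P[1])-90,ang(P[3]-P[2])-90, np.linalg.norm(P[0]-P[1]),np.linalg.norm(P[0]-P[3]))
P=show("board pcb z~76",f([[132,117],[220,103],[258,345],[163,358]]),.078);print(ang(P[0]-P[3]),ang(P[1]-P[2]))
P=show("link",f([[316,97],[358,92],[388,337],[345,342]]),.066);print(ang(P[0]-P[3]),ang(P[1]-P[2]))
P=show("spare",np.array([[630-560,81],[729-560,45],[738-560,69],[639-560,105]])/3+[435,220],.044);print(ang(P[0]-P[1]),ang(P[3]-P[2]))
P=show("foam",[[146,115],[226,111],[228,179],[147,183]],.004)
P=show("scrap",[[146,208],[221,206],[223,264],[146,266]],.024);print(ang(P[0]-P[3]),ang(P[1]-P[2]))
P=show("bowl",[[471,153]],.026)
c=calibration("wrist");T=np.array(c["pose"]);o=get_obs();R=np.array(o["orientation"]);print("cam in tool",((T[:3,3]-o["ee_pos"])@R).round(4),(R.T@T[:3,:3]).round(3).tolist(),c["fx"],c["cx"],c["cy"],c["D"])
```

```text
hous [[0.6384, 0.1495], [0.6713, -0.0742], [0.5012, -0.0991], [0.4683, 0.1245]] c [0.5698 0.0252]
x-axis ang 8.37 8.33 y ang 8.379999999999995 8.36 0.22609060089754404 0.1718478502664941
board pcb z~76 [[0.6238, 0.1023], [0.6322, 0.0557], [0.5025, 0.032], [0.4947, 0.0813]] c [0.5633 0.0678]
9.24 10.36
link [[0.64, 0.0049], [0.6432, -0.0176], [0.51, -0.0359], [0.5069, -0.0133]] c [ 0.575  -0.0155]
7.8 7.82
spare [[0.3794, -0.2861], [0.406, -0.3576], [0.3891, -0.3637], [0.3626, -0.2923]] c [ 0.3843 -0.325 ]
110.46 110.39
foam [[0.671, 0.4257], [0.6824, 0.2352], [0.522, 0.2217], [0.5092, 0.4099]] c [0.5961 0.3231]
scrap [[0.4498, 0.3991], [0.4581, 0.2293], [0.3315, 0.2185], [0.3219, 0.39]] c [0.3903 0.3092]
4.08 4.88
bowl [[0.5882, -0.3237]] c [ 0.5882 -0.3237]
cam in tool [ 0.0802 -0.0002 -0.1442] [[-0.001, 0.95, 0.312], [1.0, 0.0, 0.001], [0.0, 0.312, -0.95]] 285.790698887785 321.42856748673034 197.70575258577597 [-0.01739289  0.          0.          0.          0.        ]
```

```bash
cat >> h.py <<'E'
def go(x,y,z,yaw):
    """print roll needed (deg), then shift in tool axes (cm) after that roll"""
    o=get_obs();R=np.array(o["orientation"]);y0=np.degrees(np.arctan2(R[1,0],R[0,0]))
    r=(y0-yaw+90)%180-90;a=np.radians(y0-r);d=np.array([x,y,z])-o["ee_pos"]
    X=np.array([np.cos(a),np.sin(a),0]);Y=np.array([np.sin(a),-np.cos(a),0])
    print("t%.1f"%o["time"],"at",np.round(o["ee_pos"],4),"yaw %.2f"%y0,"roll %.2f"%r,"shift cm",(100*np.array([d@X,d@Y,-d[2]])).round(2),"F",np.round(o["force"],1),"w",round(o["width"],3))
E
python3 -m handwheel '[-1,0,0,0,5.1, -1,0,0,0,5.1, -1,0,0,0,5.1, -1,2.3,-2.95,0,0, -1,2.3,-2.95,0,0, -1,2.3,-2.95,0,0, -1,2.3,-2.95,0,0, -1,2.3,-2.95,0,0, -1,2.3,-2.95,0,0, -1,2.3,-2.95,0,0]'
python3 -m handwheel '[-1,2.3,-2.95,0,0, -1,2.3,-2.95,0,0, -1,2.3,-2.95,0,0, -1,2.3,-2.95,0,0, -1,2.3,-2.95,0,0, -1,2.3,-2.95,0,0, -1,2.3,-2.95,0,0, -1,2.3,-2.95,0,0, -1,2.3,-2.95,0,0, -1,2.3,-2.95,0,0]'
python3 -c "from h import *;go(.563,.04,.23,8.5)"
```

```text
time: 0.93
ee_pos: [0.3649, -0.2914, 0.231]
orientation: [[0.987, 0.161, -0.0], [0.161, -0.987, 0.001], [-0.0, -0.001, -1.0]]
force: [-0.4, -0.1, 0.6]
width: 1.0
grasp_force: 0.0
time: 1.77
ee_pos: [0.5444, 0.0369, 0.2309]
orientation: [[0.987, 0.161, -0.001], [0.161, -0.987, -0.0], [-0.001, 0.0, -1.0]]
force: [1.2, -0.1, 0.2]
width: 0.998
grasp_force: 0.0
t1.8 at [0.5444 0.0369 0.2309] yaw 9.29 roll 0.79 shift cm [ 1.89 -0.04  0.09] F [ 1.2 -0.1  0.2] w 0.998
```

```bash
python3 -m handwheel '[-1,1,0,0,0.8, -1,1,0,0,0, -1,0,0,0,0, -1,0,0,0,0]' | head -2
cat > snap.py <<'E'
import sys;from h import *
import pickle
c=calibration("wrist");im=camera("wrist")[:,:,::-1];n=sys.argv[1]
pickle.dump(c,open(f"pics/{n}.pkl","wb"));cv2.imwrite(f"pics/{n}_raw.png",im)
x0,y0,w,h,s=map(float,sys.argv[2].split(","));x0,y0,w,h=map(int,(x0,y0,w,h))
cv2.imwrite(f"pics/{n}.png",cv2.resize(im[y0:y0+h,x0:x0+w],None,fx=s,fy=s,interpolation=cv2.INTER_CUBIC))
E
python3 snap.py w1 120,0,400,300,2
```

```text
time: 2.1
ee_pos: [0.5637, 0.037, 0.2308]
```

View pics/w1.png

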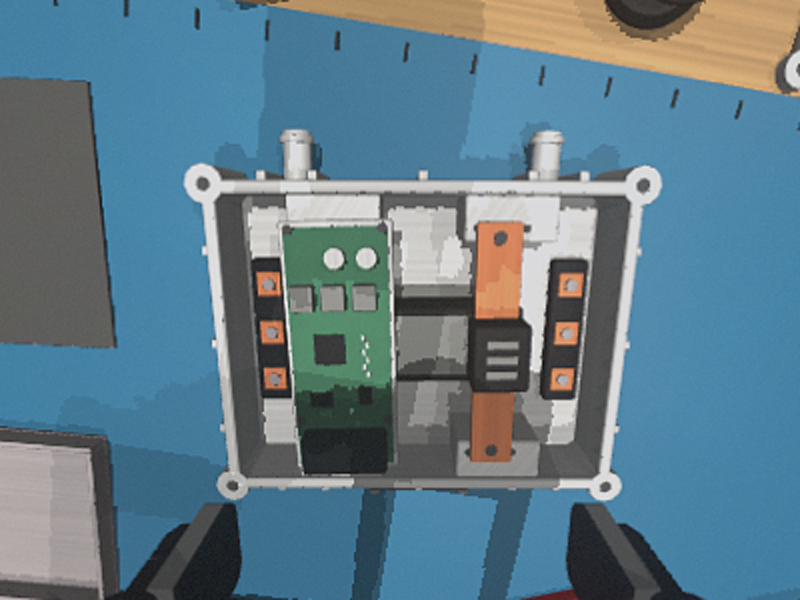

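The wrist view shows the housing posts at crop (202,184), (643,184), (604,486) and (233,486). The board runs from (281,226) to (396,472) and the link from (478,222) to (511,461).

```bash
cat > meas.py <<'E'
import sys,json,pickle;from h import *
n,off,s=sys.argv[1],json.loads(sys.argv[2]),float(sys.argv[3])
c=pickle.load(open(f"pics/{n}.pkl","rb"))
ang=lambda v:np.degrees(np.arctan2(v[1],v[0])).round(2)
for a in sys.argv[4:]:
    k,z,p=a.split(":");P=at("wrist",np.array(json.loads(p))/s+off,float(z),c)[:,:2]
    print(k,P.round(4).tolist(),"c",P.mean(0).round(4), end=" ")
    if len(P)==4: print("yaw",ang(P[0]-P[3]),ang(P[1]-P[2]),"size",np.linalg.norm(P[0]-P[3]).round(3),np.linalg.norm(P[0]-P[1]).round(3),np.linalg.norm(P[3]-P[2]).round(3))
    else: print()
E
python3 meas.py w1 '[120,0]' 2 'housing:.062:[[202,184],[643,184],[604,486],[233,486]]' 'board:.076:[[281,226],[393,222],[396,471],[299,473]]' 'link:.066:[[478,222],[521,222],[511,461],[471,461]]'  'linkblk:.088:[[470,319],[529,319],[527,390],[471,390]]' 'foamR:.004:[[90,81],[116,347]]'
python3 -c "from h import *;go(.5633,.0678,.12,9.3);go(.575,-.0155,.12,7.8)"
```

```text
housing [[0.6395, 0.1532], [0.6729, -0.0719], [0.5015, -0.0959], [0.4685, 0.1279]] c [0.5706 0.0283] yaw 8.43 7.97 size 0.173 0.228 0.226
board [[0.6254, 0.1083], [0.6355, 0.0529], [0.4997, 0.0319], [0.4903, 0.087]] c [0.5627 0.07  ] yaw 8.96 8.81 size 0.137 0.056 0.056
link [[0.6417, 0.0095], [0.645, -0.0126], [0.5113, -0.0351], [0.5079, -0.0117]] c [ 0.5765 -0.0125] yaw 8.98 9.57 size 0.135 0.022 0.024
linkblk [[0.5948, 0.0075], [0.5992, -0.022], [0.5621, -0.0291], [0.5578, 0.0001]] c [ 0.5785 -0.0109] yaw 11.29 10.73 size 0.038 0.03 0.03
foamR [[0.6866, 0.24], [0.5279, 0.2256]] c [0.6072 0.2328] 
t2.1 at [0.5631 0.0367 0.2309] yaw 8.39 roll -0.91 shift cm [ 0.52 -3.06 11.09] F [-0.5 -0.5  0.1] w 1.0
t2.1 at [0.5631 0.0367 0.2309] yaw 8.39 roll 0.59 shift cm [ 0.47  5.34 11.09] F [-0.5 -0.5  0.1] w 1.0
```

```bash
python3 - <<'E'
from h import *
import pickle
c=pickle.load(open("pics/w1.pkl","rb"))
def tri(t,w):
    o1,d1=ray("top",[t]);o2,d2=ray("wrist",[w],c);d1=d1[0];d2=d2[0]
    s=np.linalg.lstsq(np.c_[d1,-d2],o2-o1,rcond=None)[0];print((o1+s[0]*d1).round(4),(o2+s[1]*d2).round(4))
f=lambda a:np.array(a)/4+[245,98];g=lambda a:np.array(a)/2+[120,0]
tri(f([115,261]),g([271,332]));tri(f([442,220]),g([567,332]))
tri(f([50,98]),g([202,184]));tri(f([507,357]),g([604,486]))
tri(f([337,105]),g([500,238]))
E
python3 -c "from h import *;go(.5627,.070,.12,8.9)"
```

```text
[0.5569 0.1161 0.0215] [0.5574 0.12   0.0221]
[ 0.5846 -0.0664  0.0176] [ 0.5838 -0.0653  0.0174]
[0.638  0.1493 0.0632] [0.6396 0.1525 0.0642]
[ 0.5015 -0.0993  0.0596] [ 0.5002 -0.0971  0.0592]
[ 0.6367 -0.0064  0.0627] [ 0.6354 -0.004   0.0624]
t2.1 at [0.5631 0.0367 0.2309] yaw 8.39 roll -0.51 shift cm [ 0.47 -3.29 11.09] F [-0.5 -0.5  0.1] w 1.0
```

```bash
python3 -m handwheel '[-0.7,0.5,-3.3,0,-0.5, -0.7,0,0,3.7,0, -0.7,0,0,3.7,0, -0.7,0,0,3.7,0, -0.7,0,0,2,0, -0.7,0,0,0,0, -0.7,0,0,0,0]'
python3 snap.py w2 120,0,400,300,2;python3 -c "from h import *;go(.5627,.070,.042,8.9)"
```

```text
time: 2.73
ee_pos: [0.5625, 0.0701, 0.0997]
orientation: [[0.988, 0.154, -0.003], [0.154, -0.988, -0.0], [-0.003, -0.0, -1.0]]
force: [0.3, 0.1, 0.1]
width: 0.849
grasp_force: 0.0
t2.8 at [0.5642 0.0704 0.1012] yaw 8.88 roll -0.02 shift cm [-0.16  0.01  5.92] F [0.4 0.4 0.5] w 0.846
```

View pics/w2.png

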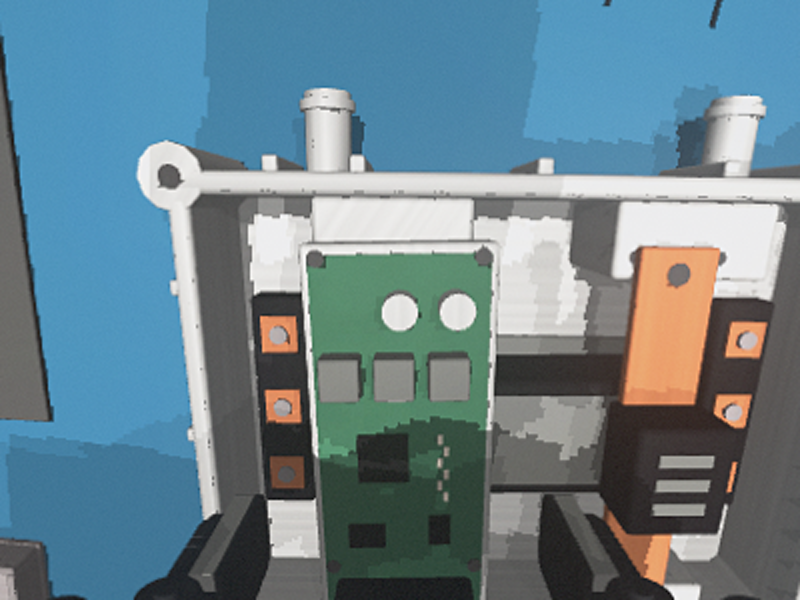

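The fingers straddle the board with its edges at crop x 303–320 and 496–490, so it is well centred. I'll descend and grip.

```bash
python3 meas.py w2 '[120,0]' 2 'far:.074:[[303,246],[497,242]]' 
python3 -m handwheel '[-0.7,-0.1,0,3,0, -0.7,0,0,2.9,0, -0.7,0,0,0,0, 0.3,0,0,0,0, 0.3,0,0,0,0, 0.3,0,0,0,0, 0.3,0,0,0,0, 0.3,0,0,0,0]'
```

```text
far [[0.627, 0.1095], [0.6366, 0.0545]] c [0.6318 0.082 ] 
time: 3.45
ee_pos: [0.5697, 0.0659, 0.0492]
orientation: [[0.987, 0.158, 0.015], [0.158, -0.987, -0.008], [0.014, 0.01, -1.0]]
force: [-1.4, -17.0, 27.8]
width: 0.664
grasp_force: 67.6
```

The tips reached the old capacitor's top, which lies under the board's inner edge. I'll open, raise 12 mm and grip again.

```bash
python3 -m handwheel '[-0.7,0,0,-0.3,0, -0.7,0,0,-0.3,0, -0.7,0,0,-0.6,0, -0.7,0,0,0,0]'
python3 snap.py w3 120,0,400,300,2;python3 -c "from h import *;go(.5646,.071,.0545,8.9)"
```

```text
time: 3.78
ee_pos: [0.5642, 0.0714, 0.0553]
orientation: [[0.988, 0.156, 0.003], [0.156, -0.988, 0.001], [0.003, -0.0, -1.0]]
force: [0.4, 0.1, -0.3]
width: 0.85
grasp_force: 0.0
t3.8 at [0.5638 0.0715 0.0544] yaw 8.97 roll 0.07 shift cm [ 0.07  0.06 -0.01] F [-0.6 -0.7 -0.4] w 0.852
```

View pics/w3.png

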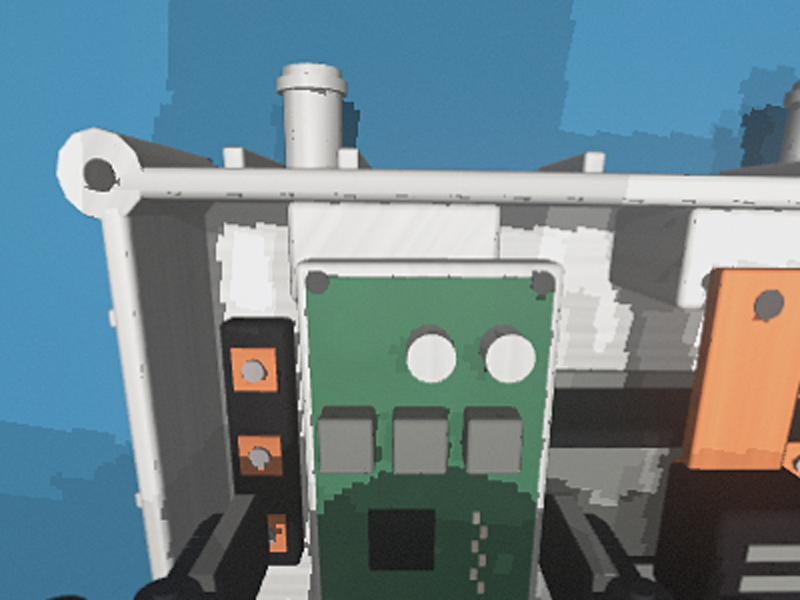

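The board has shifted a few mm toward −y (edges at 297 and 562). Closing will centre it again.

```bash
python3 meas.py w3 '[120,0]' 2 'far:.074:[[297,264],[562,266]]' 
python3 -m handwheel '[-0.7,0,0.1,0,0, -0.3,0,0,0,0, 0,0,0,0,0, 0.3,0,0,0,0, 0.3,0,0,0,0, 0.3,0,0,0,0, 0.3,0,0,-0.5,0]'
python3 -m handwheel '[0.3,0,0,-3,0, 0.3,0,0,-3,0, 0.3,0,0,-3,0, 0.3,0,0,-3,0, 0.3,0,0,-1,0]'
python3 -c "from h import *;go(.597+.04,.33,.2,4.5)"; python3 snap.py w4 0,0,640,400,1.25
```

```text
far [[0.6285, 0.1049], [0.637, 0.0484]] c [0.6327 0.0766] 
time: 4.42
ee_pos: [0.5621, 0.0704, 0.0572]
orientation: [[0.988, 0.156, -0.003], [0.156, -0.988, 0.0], [-0.003, -0.001, -1.0]]
force: [1.4, -0.7, -2.0]
width: 0.663
grasp_force: 64.3
time: 4.83
ee_pos: [0.5653, 0.0707, 0.1921]
orientation: [[0.988, 0.156, 0.006], [0.156, -0.988, 0.001], [0.006, 0.0, -1.0]]
force: [1.2, 0.1, -3.1]
width: 0.663
grasp_force: 65.6
t4.8 at [0.5653 0.0707 0.1921] yaw 8.97 roll 4.47 shift cm [  9.19 -25.29  -0.79] F [ 1.2  0.1 -3.1] w 0.663
```

View pics/w4.png

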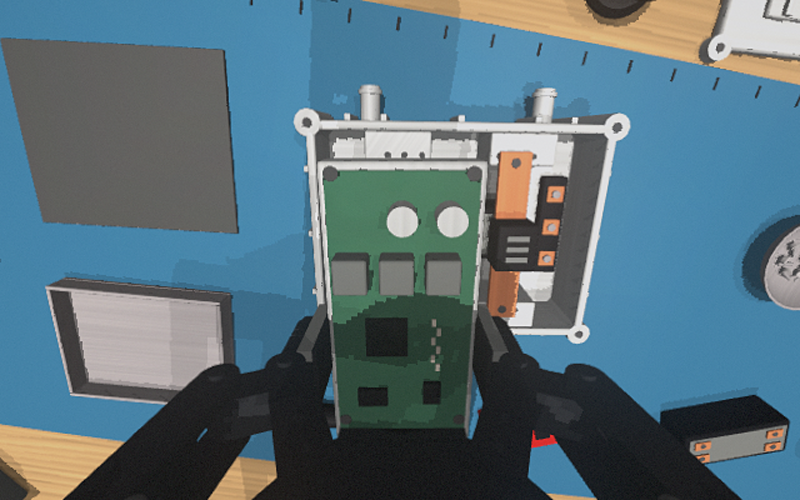

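Board held. The foam corners are at view (3,39), (225,50), (238,232) and (43,220), and the scrap tray corners at (48,281), (231,293) and (70,394).

```bash
python3 meas.py w4 '[0,0]' 1.25 'foam:.004:[[3,39],[225,50],[238,232],[43,220]]' 'scrap:.024:[[48,281],[231,293],[235,403],[70,394]]' 'spare:.042:[[690,437],[775,416],[790,442],[700,462]]' 'held:.21:[[319,163],[487,163]]'
python3 -c "
from h import *
for y in(.045,-.045):
  a=np.radians(4.5);print(.597-np.sin(a)*y,.325+np.cos(a)*y)
go(.597-np.sin(a)*.045,.325+np.cos(a)*.045,.19,4.5)"
```

```text
foam [[0.668, 0.4284], [0.6863, 0.2401], [0.5284, 0.2259], [0.511, 0.4158]] c [0.5984 0.3275] yaw 4.58 5.13 size 0.157 0.189 0.191
scrap [[0.4571, 0.4002], [0.4728, 0.2231], [0.3418, 0.218], [0.3233, 0.3967]] c [0.3988 0.3095] yaw 1.46 2.22 size 0.134 0.178 0.18
spare [[0.3876, -0.2681], [0.4267, -0.348], [0.3959, -0.3826], [0.3557, -0.2941]] c [ 0.3915 -0.3232] yaw 39.11 48.23 size 0.041 0.089 0.097
held [[0.6291, 0.1101], [0.6382, 0.0525]] c [0.6337 0.0813] 
0.593469340692247 0.3698612800179908
0.600530659307753 0.28013871998200923
t4.9 at [0.5657 0.0706 0.1924] yaw 8.97 roll 4.47 shift cm [  5.12 -29.61   0.24] F [ 0.4  0.7 -1.3] w 0.658
```

```bash
python3 -m handwheel '[0.3,0,0,0,4.3, 0.3,0.66,-3.73,0,0, 0.3,0.66,-3.73,0,0, 0.3,0.66,-3.73,0,0, 0.3,0.66,-3.73,0,0, 0.3,0.66,-3.73,0,0, 0.3,0.66,-3.73,0,0, 0.3,0.66,-3.73,0,0, 0.3,0.66,-3.73,0,0, 0.3,0,0,0,0]'
python3 -m handwheel '[0.3,0,0,4,0, 0.3,0,0,4,0, 0.3,0,0,4,0, 0.3,0,0,3.5,0, 0.3,0,0,2,0, 0.3,0,0,0.8,0, 0.3,0,0,0.4,0, 0.3,0,0,0,0]'
python3 -c "from h import *;go(.5943,.3723,.001,4.7)"
```

```text
time: 5.72
ee_pos: [0.5906, 0.3797, 0.1847]
orientation: [[0.996, 0.086, -0.002], [0.086, -0.996, 0.004], [-0.002, -0.004, -1.0]]
force: [0.1, -0.5, -1.7]
width: 0.659
grasp_force: 65.6
time: 6.38
ee_pos: [0.5885, 0.3703, 0.0003]
orientation: [[0.997, 0.082, -0.006], [0.082, -0.997, -0.003], [-0.006, 0.002, -1.0]]
force: [0.2, -0.1, -2.5]
width: 0.659
grasp_force: 65.6
t6.4 at [5.885e-01 3.703e-01 3.000e-04] yaw 4.68 roll -0.02 shift cm [ 0.59 -0.15 -0.07] F [ 0.2 -0.1 -2.5] w 0.659
```

```bash
python3 -m handwheel '[-0.7,0,0,0,0, -0.7,0,0,0,0, -0.7,0,0,0,0, -0.7,0,0,-1,0, -0.7,0,0,-4,0, -0.7,0,0,-4,0, -0.5,0,0,-4,0, -0.5,0,0,-1,0]'
python3 snap.py w5 0,0,640,400,1.25
python3 -c "from h import *;go(.577,-.0115,.16,9)"
```

```text
time: 7.05
ee_pos: [0.5956, 0.3743, 0.1502]
orientation: [[0.997, 0.081, 0.012], [0.081, -0.997, 0.007], [0.012, -0.006, -1.0]]
force: [0.4, 0.4, 0.6]
width: 0.752
grasp_force: 0.0
t7.1 at [0.5957 0.3743 0.15  ] yaw 4.67 roll -4.33 shift cm [-7.88 37.82 -1.  ] F [1.1 0.9 0.8] w 0.75
```

View pics/w5.png

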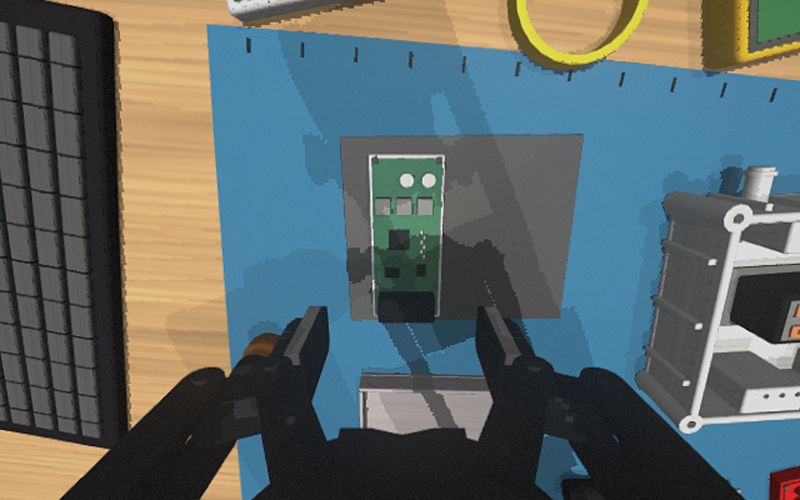

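The board lies on the foam, with slab corners at (369,155), (446,154), (440,316) and (374,318). Next is the link.

```bash
python3 meas.py w5 '[0,0]' 1.25 'board:.018:[[369,155],[446,154],[440,316],[374,318]]' 'foam:.004:[[341,136],[582,134],[560,318],[352,320]]'
python3 -m handwheel '[-0.4,0,0,0,-4.3, -0.4,-0.79,3.78,0,0, -0.4,-0.79,3.78,0,0, -0.4,-0.79,3.78,0,0, -0.4,-0.79,3.78,0,0, -0.4,-0.79,3.78,0,0, -0.4,-0.79,3.78,0,0, -0.4,-0.79,3.78,0,0, -0.4,-0.79,3.78,0,0, -0.4,-0.79,3.78,0,0]'
python3 -m handwheel '[-0.4,-0.79,3.78,0,0, -0.4,0,0,0,0, -0.4,0,0,0,0]'
python3 snap.py w6 120,0,400,300,2; python3 -c "from h import *;go(.577,-.0115,.061,9)"
```

```text
board [[0.6573, 0.4052], [0.6627, 0.3475], [0.5272, 0.3366], [0.5204, 0.3935]] c [0.5919 0.3707] yaw 4.88 4.57 size 0.137 0.058 0.057
foam [[0.6691, 0.4291], [0.6861, 0.2419], [0.5267, 0.225], [0.5089, 0.4142]] c [0.5977 0.3275] yaw 5.32 6.05 size 0.161 0.188 0.19
time: 7.93
ee_pos: [0.5734, 0.0231, 0.1408]
orientation: [[0.988, 0.156, -0.001], [0.156, -0.988, 0.0], [-0.001, -0.0, -1.0]]
force: [0.7, -0.0, -0.4]
width: 0.701
grasp_force: 0.0
time: 8.18
ee_pos: [0.5719, -0.0159, 0.1408]
orientation: [[0.988, 0.151, -0.001], [0.151, -0.988, 0.0], [-0.001, -0.0, -1.0]]
force: [-0.6, 0.1, -0.7]
width: 0.695
grasp_force: 0.0
t8.2 at [ 0.5719 -0.0143  0.1409] yaw 8.82 roll -0.18 shift cm [ 0.55 -0.2   7.99] F [0.1 0.5 0.4] w 0.699
```

View pics/w6.png

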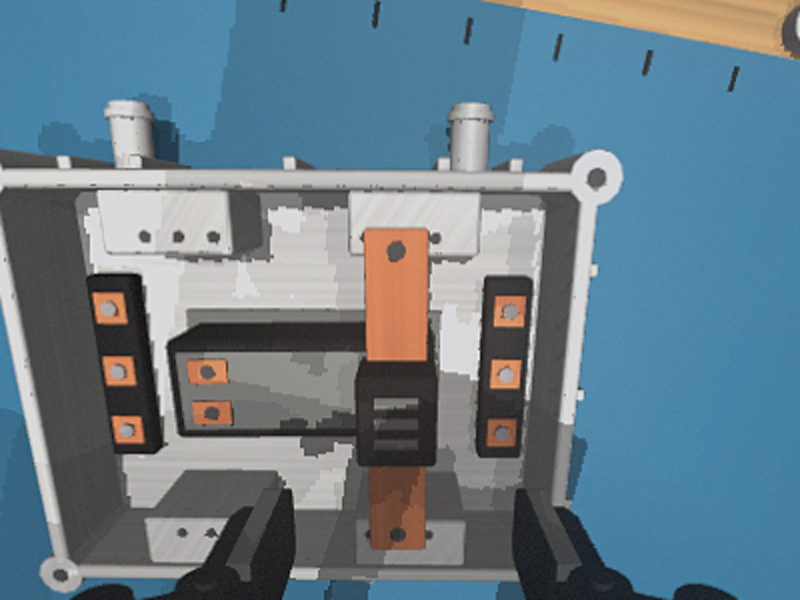

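The link bar spans crop (365,229) to (425,549). The old cap's left end is at (172,345)–(178,434).

```bash
python3 meas.py w6 '[120,0]' 2 'link:.066:[[365,229],[430,229],[425,549],[370,549]]' 'blk:.088:[[358,374],[436,374],[435,465],[360,465]]' 'capterm:.056:[[207,372],[212,412]]' 'capL:.054:[[174,352],[182,433]]'
python3 -c "from h import *;go(.5775,-.0125,.061,9)"
```

```text
link [[0.6417, 0.0093], [0.6453, -0.0144], [0.5106, -0.0348], [0.507, -0.0107]] c [ 0.5761 -0.0126] yaw 8.43 8.6 size 0.136 0.024 0.024
blk [[0.5927, 0.0039], [0.5969, -0.0237], [0.5616, -0.0294], [0.5573, -0.0014]] c [ 0.5771 -0.0126] yaw 8.48 9.12 size 0.036 0.028 0.028
capterm [[0.5745, 0.0675], [0.557, 0.0646]] c [0.5658 0.0661] 
capL [[0.5805, 0.0822], [0.5444, 0.0777]] c [0.5625 0.08  ] 
t8.2 at [ 0.5719 -0.0143  0.1409] yaw 8.82 roll -0.18 shift cm [ 0.58 -0.09  7.99] F [0.1 0.5 0.4] w 0.699
```

```bash
python3 -m handwheel '[-0.4,0.45,-0.1,0,0.3, -0.4,0,0,3,0, -0.4,0,0,3,0, -0.4,0,0,1.9,0, -0.4,0,0,0,0, 0.1,0,0,0,0, 0.5,0,0,0,0, 0.8,0,0,0,0, 0.8,0,0,0,0, 0.8,0,0,0,0]'
python3 -m handwheel '[0.8,0,0,0,0]'
```

```text
time: 9.07
ee_pos: [0.578, -0.0117, 0.0638]
orientation: [[0.989, 0.151, 0.003], [0.151, -0.989, 0.0], [0.003, 0.0, -1.0]]
force: [0.4, 2.2, 3.2]
width: 0.339
grasp_force: 59.8
time: 9.15
ee_pos: [0.5781, -0.0117, 0.0638]
orientation: [[0.989, 0.151, 0.003], [0.151, -0.989, 0.0], [0.003, 0.0, -1.0]]
force: [0.2, 2.4, 6.1]
width: 0.338
grasp_force: 60.1
```

```bash
python3 -m handwheel '[0.8,0,0,-1,0, 0.8,0,0,-4,0, 0.8,0,0,-4,3.85, 0.8,0.6,-3.61,0,0, 0.8,0.6,-3.61,0,0, 0.8,0.6,-3.61,0,0, 0.8,0.6,-3.61,0,0, 0.8,0.6,-3.61,0,0, 0.8,0.6,-3.61,0,0, 0.8,0.6,-3.61,0,0]'
python3 -m handwheel '[0.8,0.6,-3.61,0,0, 0.8,0,0,0,0, 0.8,0,0,0,0]'
python3 -c "from h import *;go(.602,.280,.009,4.8)"
```

```text
time: 9.98
ee_pos: [0.5967, 0.2444, 0.1526]
orientation: [[0.997, 0.084, -0.001], [0.084, -0.997, -0.001], [-0.001, 0.001, -1.0]]
force: [0.7, -0.4, -2.4]
width: 0.339
grasp_force: 59.8
time: 10.23
ee_pos: [0.5998, 0.2816, 0.1522]
orientation: [[0.996, 0.087, -0.0], [0.087, -0.996, -0.001], [-0.001, 0.001, -1.0]]
force: [0.4, -1.3, -2.2]
width: 0.34
grasp_force: 60.0
t10.2 at [0.5998 0.2816 0.1522] yaw 5.01 roll 0.21 shift cm [ 0.21  0.18 14.32] F [ 0.4 -1.3 -2.2] w 0.34
```

```bash
python3 -m handwheel '[0.8,0.2,0.1,3.6,0, 0.8,0,0,3.6,0, 0.8,0,0,3.6,0, 0.8,0,0,2.5,0, 0.8,0,0,0.9,0, 0.8,0,0,0,0, 0,0,0,0,0, -0.2,0,0,0,0, -0.2,0,0,0,0]'
python3 -m handwheel '[-0.2,0,0,-1,0, -0.2,0,0,-4,0, -0.2,0,0,-4,0, -0.2,0,0,-4,0, -0.2,0,0,-4,0, -0.2,0,0,0,0]'
python3 snap.py w7 0,0,640,400,1.25;python3 -c "from h import *;go(.56,.026,.18,8.3)"
```

```text
time: 10.98
ee_pos: [0.6035, 0.2787, 0.0117]
orientation: [[0.997, 0.083, 0.002], [0.083, -0.997, 0.001], [0.002, -0.0, -1.0]]
force: [0.2, -0.5, 0.6]
width: 0.598
grasp_force: 0.0
time: 11.48
ee_pos: [0.6078, 0.2811, 0.1919]
orientation: [[0.996, 0.084, 0.018], [0.084, -0.996, 0.007], [0.018, -0.005, -1.0]]
force: [0.8, 0.4, 1.7]
width: 0.601
grasp_force: 0.0
t11.5 at [0.6062 0.2805 0.1882] yaw 4.83 roll -3.47 shift cm [-8.25 24.52  0.82] F [ 0.2 -0.4  0.5] w 0.602
```

View pics/w7.png

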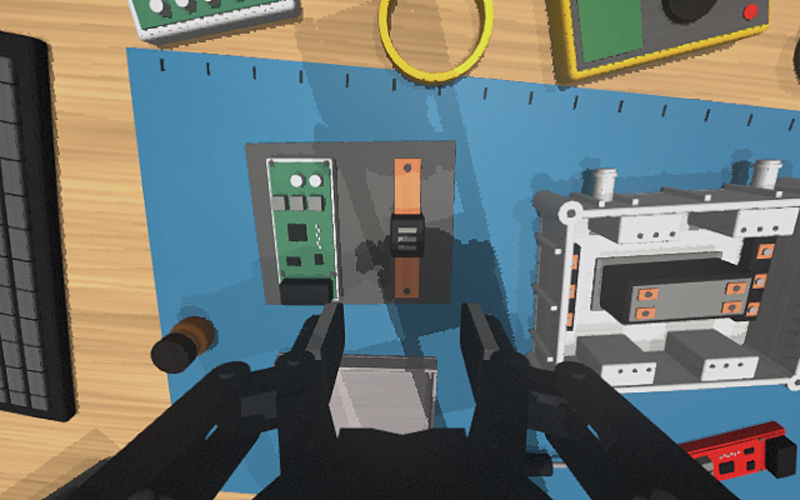

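Both parts lie on the foam. The old capacitor's terminals are at (647,294)–(736,308). Next I turn to grip it across its width.

```bash
python3 -m handwheel '[-0.6,0,0,0,-7, -0.6,0,0,0,-7, -0.6,0,0,0,-7, -0.6,0,0,0,-7, -0.6,0,0,0,-7, -0.6,0,0,0,-7, -0.6,0,0,0,-7, -0.6,0,0,0,-7, -0.6,0,0,0,-7, -0.6,0,0,0,-7]' | head -1
python3 -m handwheel '[-0.6,0,0,0,-7, -0.6,0,0,0,-7, -0.6,0,0,0,-7, -0.6,0,0,0,-2.5, -0.6,0,0,0,0]' | head -1
python3 -c "from h import *;go(.5705,.04,.17,98.3)"
```

```text
time: 12.37
time: 12.78
t12.8 at [0.6017 0.2787 0.1799] yaw 98.38 roll 0.08 shift cm [-23.17  -6.53   0.99] F [-0.5 -0.8  0.7] w 0.799
```

```bash
python3 -m handwheel '[-0.6,-3.9,-1.1,0,0, -0.6,-3.9,-1.1,0,0, -0.6,-3.9,-1.1,0,0, -0.6,-3.9,-1.1,0,0, -0.6,-3.9,-1.1,0,0, -0.6,-3.7,-1.1,0.5,0, -0.6,0,0,0,0, -0.6,0,0,0,0, -0.6,0,0,0,0]' | head -2
python3 snap.py w8 80,0,480,360,1.6667;python3 -c "from h import *;go(.5705,.0265,.018,98.3)"
```

```text
time: 13.53
ee_pos: [0.5705, 0.04, 0.1754]
t13.6 at [0.5708 0.0407 0.1754] yaw 98.29 roll -0.01 shift cm [-1.4  -0.23 15.74] F [-0.1 -0.2  0.1] w 0.798
```

View pics/w8.png

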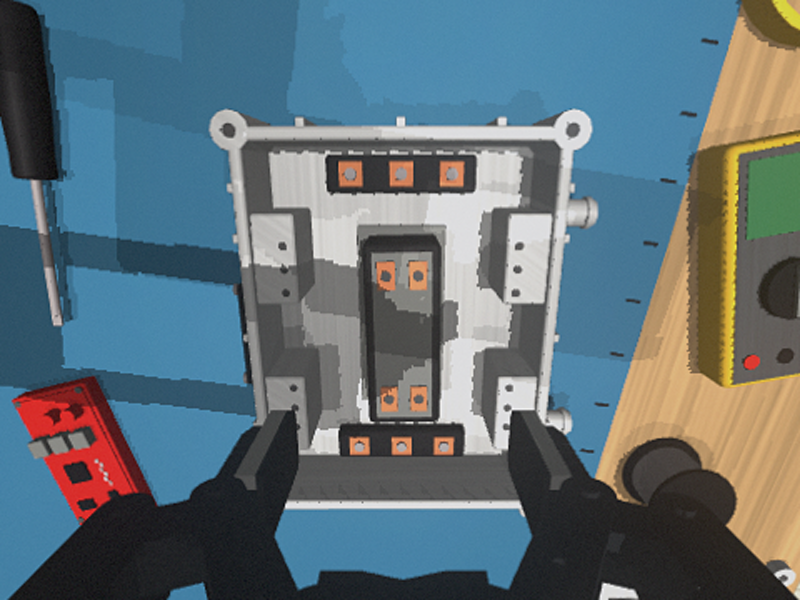

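The cap terminals are at (386,276), (417,275), (419,399) and (389,399). The seat's far edge is at row 226, columns 362–446, and the far posts are at (228,130) and (573,130).

```bash
python3 meas.py w8 '[80,0]' 1.6667 'cap:.056:[[386,276],[417,275],[419,399],[389,399]]' 'posts:.062:[[228,130],[573,130]]' 'seatfar:.012:[[360,226],[446,226]]' 'captop:.054:[[370,250],[433,249],[438,418],[371,420]]' 'ledges:.060:[[252,214],[546,212],[530,376],[270,377]]' 
python3 -c "from h import *
a=np.radians(8.3);print([(.5706-np.sin(a)*y,.0283+np.cos(a)*y) for y in(.042,-.042)])"
```

```text
cap [[0.5579, 0.064], [0.5751, 0.067], [0.5879, -0.0088], [0.5698, -0.0114]] c [0.5727 0.0277] yaw 98.92 99.62 size 0.076 0.017 0.018
posts [[0.4695, 0.1279], [0.6412, 0.1526]] c [0.5553 0.1403] 
seatfar [[0.5371, 0.0844], [0.5912, 0.0921]] c [0.5641 0.0882] 
captop [[0.5472, 0.0769], [0.5818, 0.0824], [0.6019, -0.0211], [0.5606, -0.0284]] c [0.5729 0.0274] yaw 97.28 101.0 size 0.106 0.035 0.042
ledges [[0.4829, 0.088], [0.6376, 0.1112], [0.6504, 0.0173], [0.4977, -0.0052]] c [0.5671 0.0528] yaw 99.08 97.74 size 0.094 0.156 0.154
[(np.float64(0.5645370395579591), np.float64(0.06986008314089673)), (np.float64(0.5766629604420409), np.float64(-0.013260083140896724))]
```

```bash
python3 -m handwheel '[-0.6,-1.3,0,0,-0.2, -0.6,0,0,4,0, -0.6,0,0,4,0, -0.6,0,0,4,0, -0.6,0,0,2.5,0, -0.6,0,0,1.2,0, -0.6,0,0,0,0]'
python3 -m handwheel '[-0.2,0,0,0,0, 0.1,0,0,0,0, 0.4,0,0,0,0, 0.6,0,0,0,0, 0.6,0,0,0,0, 0.6,0,0,0,0]'
python3 -c "from h import *;go(.5725,.028,.018,98.5)"
```

```text
time: 14.17
ee_pos: [0.57, 0.029, 0.0148]
orientation: [[-0.15, 0.989, -0.007], [0.989, 0.15, 0.0], [0.001, -0.007, -1.0]]
force: [-1.4, 0.1, -0.1]
width: 0.798
grasp_force: 0.0
time: 14.67
ee_pos: [0.5735, 0.0273, 0.0195]
orientation: [[-0.148, 0.989, 0.002], [0.989, 0.148, 0.0], [0.0, 0.003, -1.0]]
force: [0.3, 2.6, 3.5]
width: 0.508
grasp_force: 62.9
t14.7 at [0.5735 0.0273 0.0195] yaw 98.51 roll 0.01 shift cm [ 0.09 -0.08  0.15] F [0.3 2.6 3.5] w 0.508
```

```bash
python3 -m handwheel '[0.6,0,0,-1,0, 0.6,0,0,-4,0, 0.6,0,0,-4,4, 0.6,0,0,-4,0, 0.6,0,0,-1,0]'
python3 -c "from h import *;go(.392,.312,.16,94.5)"
```

```text
time: 15.08
ee_pos: [0.5762, 0.0267, 0.1654]
orientation: [[-0.079, 0.997, 0.011], [0.997, 0.079, -0.001], [-0.001, 0.011, -1.0]]
force: [1.4, 0.2, -2.6]
width: 0.505
grasp_force: 62.7
t15.1 at [0.5762 0.0267 0.1654] yaw 94.50 roll 0.00 shift cm [ 29.89 -16.12   0.54] F [ 1.4  0.2 -2.6] w 0.505
```

```bash
python3 -m handwheel '[0.6,3.32,-1.79,0,0, 0.6,3.32,-1.79,0,0, 0.6,3.32,-1.79,0,0, 0.6,3.32,-1.79,0,0, 0.6,3.32,-1.79,0,0, 0.6,3.32,-1.79,0,0, 0.6,3.32,-1.79,0,0, 0.6,3.32,-1.79,0,0, 0.6,3.32,-1.79,0,0, 0.6,0,0,0,0]'|head -2
python3 -m handwheel '[0.6,0,0,0,0]'|head -2
python3 snap.py w9 80,0,480,360,1.6667;python3 -c "from h import *;go(.392,.312,.012,94.5)"
```

```text
time: 15.92
ee_pos: [0.3839, 0.3166, 0.1581]
time: 16.0
ee_pos: [0.3865, 0.3132, 0.1581]
t16.1 at [0.3875 0.3122 0.1581] yaw 94.67 roll 0.17 shift cm [-0.06  0.45 14.61] F [ 0.2 -0.5 -3.5] w 0.504
```

View pics/w9.png

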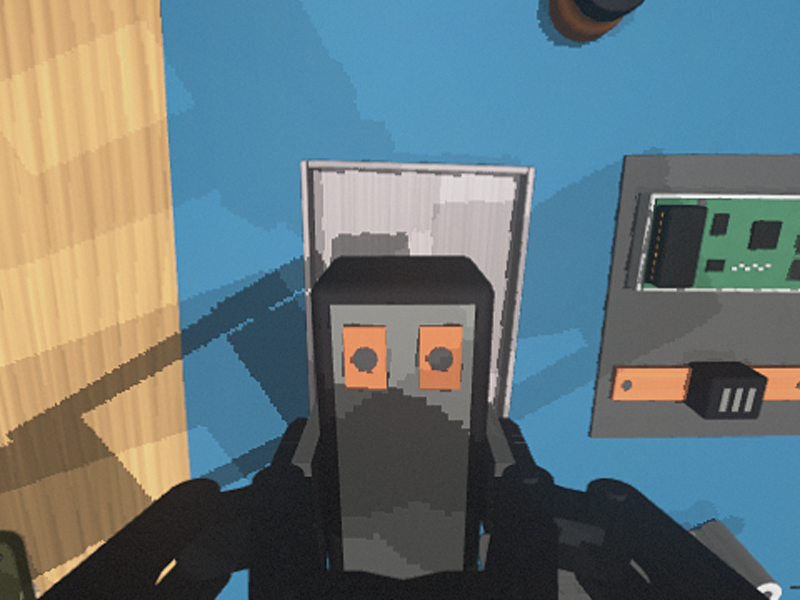

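The tray's far outer top corners are at (302,162) and (536,170), and its right side runs down to about (509,416).

```bash
python3 meas.py w9 '[80,0]' 1.6667 'far:.024:[[302,162],[536,170],[509,416]]'
python3 -c "from h import *;go(.392,.312,.013,94.5)"
```

```text
far [[0.324, 0.3947], [0.4536, 0.4013], [0.4619, 0.2486]] c [0.4132 0.3482] 
t16.1 at [0.3875 0.3122 0.1581] yaw 94.67 roll 0.17 shift cm [-0.06  0.45 14.51] F [ 0.2 -0.5 -3.5] w 0.504
```

```bash
python3 -m handwheel '[0.6,-0.1,0.55,0,1.4, 0.6,0,0,4,0, 0.6,0,0,4,0, 0.6,0,0,3.5,0, 0.6,0,0,1.8,0, 0.6,0,0,0.8,0, 0.6,0,0,0.3,0, 0.6,0,0,0,0, 0.6,0,0,0,0]'
python3 -c "from h import *;go(.393,.312,.0125,93.2)"
```

```text
time: 16.8
ee_pos: [0.3956, 0.3118, 0.0153]
orientation: [[-0.053, 0.999, 0.002], [0.999, 0.053, 0.001], [0.001, 0.002, -1.0]]
force: [0.6, 0.4, -2.1]
width: 0.507
grasp_force: 62.3
t16.8 at [0.3956 0.3118 0.0153] yaw 93.04 roll -0.16 shift cm [ 0.03 -0.26  0.28] F [ 0.6  0.4 -2.1] w 0.507
```

```bash
python3 -m handwheel '[0.6,0,0,0.3,0, 0.6,0,0,0,0, -0.2,0,0,0,0, -0.3,0,0,0,0, -0.3,0,0,0,0, -0.3,0,0,-1,0, -0.3,0,0,-4,0, -0.3,0,0,-4,0, -0.3,0,0,-4,0, -0.3,0,0,-2,0]' 
python3 -m handwheel '[-0.6,0,0,0,-5.8, -0.6,0,0,0,-5.8, -0.6,0,0,0,-5.8, -0.6,0,0,0,0]'|head -2
python3 snap.py w10 80,0,480,360,1.6667
python3 -c "from h import *;go(.46,0,.16,110.5);go(.386,-.30,.16,110.5)"
```

```text
time: 17.63
ee_pos: [0.3958, 0.3131, 0.1662]
orientation: [[-0.055, 0.998, 0.006], [0.998, 0.055, 0.004], [0.004, 0.006, -1.0]]
force: [0.0, 0.4, 0.2]
width: 0.646
grasp_force: 0.0
time: 17.97
ee_pos: [0.3939, 0.3117, 0.162]
t18.0 at [0.3938 0.3117 0.1617] yaw 110.41 roll -0.09 shift cm [-31.51  -4.72   0.17] F [-0.5 -0.   0.2] w 0.803
t18.0 at [0.3938 0.3117 0.1617] yaw 110.41 roll -0.09 shift cm [-57.02 -22.15   0.17] F [-0.5 -0.   0.2] w 0.803
```

View pics/w10.png

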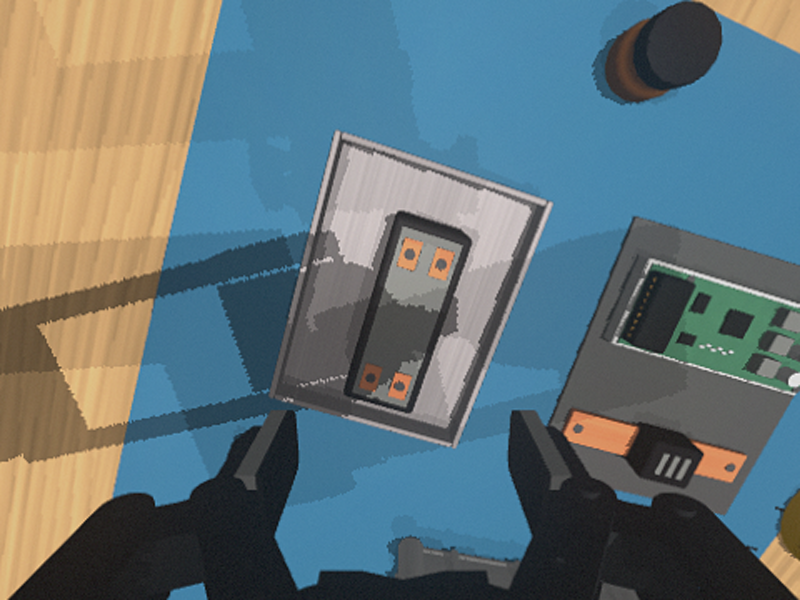

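The old capacitor stands upright and flat inside the tray. Now the spare; I'll find its copper terminals numerically.

```bash
python3 -m handwheel '[-0.6,-3.94,-0.59,0,0, -0.6,-3.94,-0.59,0,0, -0.6,-3.94,-0.59,0,0, -0.6,-3.94,-0.59,0,0, -0.6,-3.94,-0.59,0,0, -0.6,-3.94,-0.59,0,0, -0.6,-3.94,-0.59,0,0, -0.6,-3.94,-0.59,0,0]'|head -2
python3 -m handwheel '[-0.6,-3.19,-2.18,0,0, -0.6,-3.19,-2.18,0,0, -0.6,-3.19,-2.18,0,0, -0.6,-3.19,-2.18,0,0, -0.6,-3.19,-2.18,0,0, -0.6,-3.19,-2.18,0,0, -0.6,-3.19,-2.18,0,0, -0.6,-3.19,-2.18,0,0, -0.6,0,0,0,0, -0.6,0,0,0,0]'|head -2
cat > blobs.py <<'E'
import sys;from h import *
import pickle
n,z=sys.argv[1],float(sys.argv[2])
c=calibration("wrist");im=camera("wrist")[:,:,::-1].copy();cv2.imwrite(f"pics/{n}_raw.png",im);pickle.dump(c,open(f"pics/{n}.pkl","wb"))
hsv=cv2.cvtColor(im,cv2.COLOR_BGR2HSV);m=cv2.inRange(hsv,(5,110,60),(16,255,255))
m=cv2.morphologyEx(m,cv2.MORPH_CLOSE,np.ones((5,5)))
k,l,st,ce=cv2.connectedComponentsWithStats(m)
for i in range(1,k):
    if st[i,4]>40:
        r=cv2.boundingRect((l==i).astype(np.uint8));cx=(r[0]+(r[2]-1)/2,r[1]+(r[3]-1)/2)
        print(np.round(cx,1),r[2:],st[i,4],at("wrist",[ce[i]],z,c)[0].round(4))
E
python3 blobs.py w11 .044;python3 -c "from h import *;go(.386,-.322,.0085,110.5)"
```

```text
time: 18.68
ee_pos: [0.4601, -0.002, 0.1614]
time: 19.52
ee_pos: [0.3859, -0.3023, 0.1611]
[110.  199.5] (221, 400) 60457 [ 0.1703 -0.355   0.044 ]
[599.    2.5] (17, 6) 44 [ 0.541  -0.0747  0.044 ]
[630.    9.5] (19, 10) 95 [ 0.5672 -0.07    0.044 ]
[304.  172.5] (11, 16) 151 [ 0.364  -0.2896  0.044 ]
[323.  172.5] (11, 16) 149 [ 0.3808 -0.2835  0.044 ]
[589.5 303.5] (100, 192) 5349 [ 0.7527 -0.3595  0.044 ]
[305.5 245.5] (10, 14) 132 [ 0.3905 -0.3609  0.044 ]
[323.5 245.5] (10, 14) 140 [ 0.4075 -0.3548  0.044 ]
[192.5 360. ] (26, 19) 280 [ 0.3151 -0.5501  0.044 ]
[459.  392.5] (55, 14) 329 [ 0.6318 -0.4963  0.044 ]
t19.6 at [ 0.3858 -0.3005  0.161 ] yaw 110.27 roll -0.23 shift cm [-2.02 -0.73 15.25] F [ 0.6  0.4 -1.2] w 0.803
```

```bash
python3 -m handwheel '[-0.6,-2.05,-0.75,0,-0.2, -0.6,0,0,4,0, -0.6,0,0,4,0, -0.6,0,0,4,0, -0.6,0,0,2.3,0, -0.6,0,0,0.9,0, -0.6,0,0,0,0]'
python3 -m handwheel '[-0.2,0,0,0,0, 0.1,0,0,0,0, 0.4,0,0,0,0, 0.6,0,0,0,0, 0.6,0,0,0,0, 0.6,0,0,0,0]'
python3 -c "from h import *;go(.386,-.322,.0085,110.5)"
```

```text
time: 20.15
ee_pos: [0.3855, -0.3191, 0.0073]
orientation: [[-0.355, 0.935, -0.004], [0.935, 0.355, 0.004], [0.005, -0.002, -1.0]]
force: [-0.2, 0.4, 0.7]
width: 0.798
grasp_force: 0.0
time: 20.65
ee_pos: [0.3878, -0.3229, 0.0111]
orientation: [[-0.354, 0.935, 0.003], [0.935, 0.354, -0.002], [-0.003, 0.002, -1.0]]
force: [0.8, 1.5, 7.8]
width: 0.51
grasp_force: 63.6
t20.6 at [ 0.3878 -0.3229  0.0111] yaw 110.70 roll 0.20 shift cm [ 0.15 -0.13  0.26] F [0.8 1.5 7.8] w 0.51
```

```bash
python3 -m handwheel '[0.6,0,0,-1,0, 0.6,0,0,-4,0, 0.6,0,0,-4,0, 0.6,0,0,-4,0, 0.6,0,0,-2,6.1, 0.6,0,0,0,6.1, 0.6,0,0,0,0]'
python3 -c "from h import *;go(.5725,.028,.16,98.4)"
```

```text
time: 21.23
ee_pos: [0.3871, -0.3229, 0.1621]
orientation: [[-0.145, 0.989, 0.003], [0.989, 0.145, -0.004], [-0.004, 0.003, -1.0]]
force: [0.4, 0.5, -4.9]
width: 0.507
grasp_force: 62.9
t21.2 at [ 0.3871 -0.3229  0.1621] yaw 98.35 roll -0.05 shift cm [32.   23.47  0.21] F [ 0.4  0.5 -4.9] w 0.507
```

```bash
python3 -m handwheel '[0.6,3.2,2.35,0,0, 0.6,3.2,2.35,0,0, 0.6,3.2,2.35,0,0, 0.6,3.2,2.35,0,0, 0.6,3.2,2.35,0,0, 0.6,3.2,2.35,0,0, 0.6,3.2,2.35,0,0, 0.6,3.2,2.35,0,0, 0.6,3.2,2.35,0,0, 0.6,3.2,2.35,0,0]'|head -2
python3 -m handwheel '[0.6,0,0,0,0, 0.6,0,0,0,0, 0.6,0,0,0,0]'
python3 blobs.py w12 .195;python3 -c "from h import *;go(.5725,.028,.0225,98.4)"
```

```text
time: 22.07
ee_pos: [0.5705, 0.031, 0.1582]
time: 22.32
ee_pos: [0.5699, 0.0293, 0.1581]
orientation: [[-0.151, 0.988, -0.004], [0.988, 0.151, -0.001], [0.0, -0.004, -1.0]]
force: [0.1, 0.3, -2.8]
width: 0.504
grasp_force: 63.0
[543.   25.5] (19, 52) 141 [0.6274 0.145  0.195 ]
[553.5  45. ] (78, 71) 933 [0.6333 0.1391 0.195 ]
[628.   47.5] (23, 70) 513 [0.6607 0.144  0.195 ]
[580.5  61.5] (12, 10) 60 [0.6451 0.1366 0.195 ]
[622.5  89.5] (8, 24) 74 [0.6635 0.1306 0.195 ]
[291.5  91.5] (16, 18) 209 [0.5468 0.1111 0.195 ]
[324.  92.] (15, 17) 208 [0.5583 0.1129 0.195 ]
[356.5  92. ] (16, 17) 217 [0.5696 0.1146 0.195 ]
[622.  154.5] (35, 104) 1122 [0.6749 0.1087 0.195 ]
[487.5 170. ] (40, 107) 849 [0.6254 0.0946 0.195 ]
[ 14. 187.] (29, 133) 2017 [0.4398 0.0605 0.195 ]
[506.  173.5] (5, 42) 66 [0.6327 0.0931 0.195 ]
[299. 209.] (25, 37) 737 [0.5553 0.0681 0.195 ]
[343.5 209.5] (26, 38) 768 [0.5727 0.0705 0.195 ]
[560.5 284. ] (72, 123) 1495 [0.6755 0.0481 0.195 ]
[500. 260.] (83, 51) 682 [0.6443 0.055  0.195 ]
[541. 267.] (35, 59) 378 [0.663  0.0554 0.195 ]
[514.5 332. ] (12, 11) 48 [0.6634 0.0217 0.195 ]
[303.5 342. ] (20, 7) 107 [0.5663 0.0016 0.195 ]
[340. 342.] (21, 7) 105 [0.5822 0.0041 0.195 ]
[423.  367.5] (15, 28) 104 [ 0.6274 -0.0075  0.195 ]
t22.4 at [0.5698 0.0286 0.1583] yaw 98.60 roll 0.20 shift cm [-0.1   0.26 13.58] F [-0.9  0.2 -3.6] w 0.508
```

```bash
python3 -m handwheel '[0.6,-0.2,0.2,4,0.1, 0.6,0,0,4,0, 0.6,0,0,3.5,0, 0.6,0,0,0,0, 0.6,0,0,0,0, 0.6,0,0,0,0, 0.6,0,0,0,0, 0.6,0,0,0,0, 0.6,0,0,0,0]'
python3 -c "from h import *;go(.5727,.0265,.0225,98.4)"
```

```text
time: 23.12
ee_pos: [0.5753, 0.0273, 0.0465]
orientation: [[-0.146, 0.989, 0.004], [0.989, 0.146, -0.0], [-0.001, 0.004, -1.0]]
force: [0.1, 0.5, -2.8]
width: 0.505
grasp_force: 63.0
t23.1 at [0.5753 0.0273 0.0465] yaw 98.42 roll 0.02 shift cm [-0.05 -0.27  2.4 ] F [ 0.1  0.5 -2.8] w 0.505
```

```bash
for i in 1 2; do python3 -m handwheel '[0.6,0,0,0,0, 0.6,0,0,0,0]' | sed -n 2,3p; done; python3 -m handwheel '[0.6,0,0,0.8,0, 0.6,0,0,0,0, 0.6,0,0,0,0, 0.6,0,0,0,0]' | sed -n 1,3p
```

```text
ee_pos: [0.5742, 0.0276, 0.0453]
orientation: [[-0.147, 0.989, 0.002], [0.989, 0.147, -0.0], [-0.0, 0.002, -1.0]]
ee_pos: [0.5738, 0.0276, 0.0445]
orientation: [[-0.147, 0.989, 0.0], [0.989, 0.147, -0.0], [-0.0, 0.0, -1.0]]
time: 23.78
ee_pos: [0.5734, 0.0275, 0.0358]
orientation: [[-0.146, 0.989, -0.001], [0.989, 0.146, 0.0], [0.0, -0.001, -1.0]]
```

```bash
python3 -m handwheel '[0.6,-0.1,-0.05,0.6,0, 0.6,0,0,0.5,0, 0.6,0,0,0.2,0, 0.6,0,0,0,0, 0.6,0,0,0,0, 0.6,0,0,0.1,0, 0.6,0,0,0,0]'
```

```text
time: 24.37
ee_pos: [0.5731, 0.0264, 0.0231]
orientation: [[-0.146, 0.989, -0.0], [0.989, 0.146, -0.0], [-0.0, -0.0, -1.0]]
force: [-3.7, -0.1, 7.1]
width: 0.503
grasp_force: 64.2
```

Contact is felt at z 0.023, so the spare is seated. I'll release, rise and check numerically.

```bash
python3 -m handwheel '[0.2,0,0,0,0, -0.1,0,0,0,0, -0.4,0,0,0,0, -0.4,0,0,0,0, -0.4,0,0,-1,0, -0.4,0,0,-4,0, -0.4,0,0,-4,0, -0.4,1.2,0,-4,0, -0.4,0,0,-2,0, -0.4,0,0,0,0]'|head -2
python3 -m handwheel '[-0.4,0,0,0,0, -0.4,0,0,0,0, -0.4,0,0,0,0]'|head -2
python3 blobs.py w13 .056
```

```text
time: 25.2
ee_pos: [0.5757, 0.0387, 0.1789]
time: 25.45
ee_pos: [0.5703, 0.0382, 0.1707]
[ 33.5 199.5] (68, 400) 12122 [ 0.2684 -0.0795  0.056 ]
[580.   5.] (35, 11) 274 [0.7506 0.2239 0.056 ]
[539.5 174.5] (200, 350) 25769 [0.7901 0.0934 0.056 ]
[290.5 101.5] (16, 16) 190 [0.5318 0.116  0.056 ]
[322.  102.5] (15, 16) 175 [0.5582 0.1193 0.056 ]
[352.5 102.5] (16, 16) 178 [0.5845 0.1232 0.056 ]
[313.  165.5] (11, 18) 185 [0.5585 0.0638 0.056 ]
[333. 165.] (11, 17) 162 [0.5766 0.0665 0.056 ]
[313.5 240. ] (10, 15) 144 [ 0.5696 -0.0118  0.056 ]
[332. 240.] (11, 15) 151 [ 0.5873 -0.0089  0.056 ]
[295.5 268. ] (12, 11) 132 [ 0.5553 -0.0463  0.056 ]
[321. 268.] (13, 11) 116 [ 0.5814 -0.0421  0.056 ]
[347. 268.] (13, 11) 108 [ 0.6075 -0.0382  0.056 ]
[556. 356.] (11, 11) 46 [ 0.8748 -0.1221  0.056 ]
```

The spare sits at (0.5730, 0.0274) with yaw 8.2, and the old one was at (0.5727, 0.0277). Next I fetch the board.

```bash
python3 -m handwheel '[-0.7,0,0,0,7, -0.7,0,0,0,7, -0.7,0,0,0,7, -0.7,0,0,0,7, -0.7,0,0,0,7, -0.7,0,0,0,7, -0.7,0,0,0,7, -0.7,0,0,0,7, -0.7,0,0,0,7, -0.7,0,0,0,7]' | head -1
python3 -m handwheel '[-0.7,0,0,0,7, -0.7,0,0,0,7, -0.7,0,0,0,7, -0.7,0,0,0,2.6, -0.7,0,0,0,0]' | head -2
python3 -c "from h import *;go(.5919,.3707,.15,4.75)"
```

```text
time: 26.33
time: 26.75
ee_pos: [0.5707, 0.0381, 0.1705]
t26.8 at [0.5707 0.0381 0.1705] yaw 4.74 roll -0.01 shift cm [  4.86 -32.97   2.05] F [-0.3  0.2 -0.6] w 0.846
```

```bash
python3 -m handwheel '[-0.7,0.54,-3.66,0.2,0, -0.7,0.54,-3.66,0.2,0, -0.7,0.54,-3.66,0.2,0, -0.7,0.54,-3.66,0.2,0, -0.7,0.54,-3.66,0.2,0, -0.7,0.54,-3.66,0.2,0, -0.7,0.54,-3.66,0.2,0, -0.7,0.54,-3.66,0.2,0, -0.7,0.54,-3.66,0.2,0, -0.7,0,0,0,0]'|head -2
python3 -m handwheel '[-0.7,0,0,3,0, -0.7,0,0,0,0, -0.7,0,0,0,0, -0.7,0,0,0,0]'|head -2
python3 meas.py w7 '[0,0]' 1.25 'board:.018:[[266,159],[334,158],[339,301],[275,305]]' 'link:.010:[[395,158],[420,158],[418,298],[395,298]]'
cat > green.py <<'E'
import sys;from h import *
n,z=sys.argv[1],float(sys.argv[2])
c=calibration("wrist");im=camera("wrist")[:,:,::-1].copy();cv2.imwrite(f"pics/{n}_raw.png",im)
hsv=cv2.cvtColor(im,cv2.COLOR_BGR2HSV);m=cv2.inRange(hsv,(62,60,30),(88,255,255))
k,l,st,ce=cv2.connectedComponentsWithStats(cv2.morphologyEx(m,cv2.MORPH_CLOSE,np.ones((9,9))))
i=min((i for i in range(1,k) if st[i,4]>2000),key=lambda i:abs(ce[i][0]-320))
ys,xs=np.nonzero(l==i);P=at("wrist",np.c_[xs,ys],z,c)[:,:2].astype(np.float32)
r=cv2.minAreaRect(P);b=cv2.boxPoints(r);print("box",st[i],"rect",r);print(b.round(4).tolist())
E
python3 green.py w14 .019;python3 -c "from h import *;go(.5919,.3707,0.001,4.75)"
```

```text
time: 27.58
ee_pos: [0.5919, 0.3778, 0.1521]
time: 27.92
ee_pos: [0.5921, 0.3697, 0.1238]
board [[0.6571, 0.4058], [0.6628, 0.3464], [0.5264, 0.3376], [0.5164, 0.4008]] c [0.5907 0.3726] yaw 2.04 3.67 size 0.141 0.06 0.064
link [[0.6668, 0.2935], [0.6687, 0.2713], [0.5326, 0.2599], [0.5306, 0.2829]] c [0.5997 0.2769] yaw 4.48 4.81 size 0.137 0.022 0.023
box [ 289  122   62  137 5864] rect ((0.5925726890563965, 0.37179166078567505), (0.1299085170030594, 0.05318737402558327), 4.751464366912842)
[[0.525600016117096, 0.3928999900817871], [0.5299999713897705, 0.3398999869823456], [0.659500002861023, 0.3506999909877777], [0.6550999879837036, 0.40369999408721924]]
t28.0 at [0.5928 0.37   0.1247] yaw 4.79 roll 0.04 shift cm [-0.08 -0.08 12.37] F [-0.3  0.5  0.6] w 0.847
```

```bash
python3 -m handwheel '[-0.7,-0.05,-0.1,4,0, -0.7,0,0,4,0, -0.7,0,0,3,0, -0.7,0,0,1.3,0, -0.7,0,0,0,0, -0.7,0,0,0,0, -0.7,0,0,0,0]'
python3 -c "from h import *;go(.5922,.3713,0.001,4.75)"
```

```text
time: 28.55
ee_pos: [0.594, 0.3724, 0.0038]
orientation: [[0.996, 0.084, 0.004], [0.084, -0.996, 0.002], [0.004, -0.002, -1.0]]
force: [0.2, 1.3, -0.0]
width: 0.849
grasp_force: 0.0
t28.6 at [0.594  0.3724 0.0038] yaw 4.80 roll 0.05 shift cm [-0.19  0.09  0.28] F [ 0.2  1.3 -0. ] w 0.849
```

```bash
python3 -m handwheel '[-0.7,0,0,0.2,0, -0.7,0,0,0,0, -0.4,0,0,0,0, -0.2,0,0,0,0, 0,0,0,0,0, 0.3,0,0,0,0, 0.3,0,0,0,0, 0.3,0,0,0,0]'
python3 -m handwheel '[0.3,0,0,-1,0, 0.3,0,0,-4,0, 0.3,0,0,-4,-4.1, 0.3,0,0,-4,0, 0.3,0,0,-4,0, 0.3,0,0,0,0, 0.3,0,0,0,0, 0.3,0,0,0,0, 0.3,0,0,0,0]'
python3 green.py w15 .19
python3 -c "from h import *;go(.5635,.0705,.17,8.9)"
```

```text
time: 29.22
ee_pos: [0.5928, 0.3722, 0.0011]
orientation: [[0.996, 0.084, 0.003], [0.084, -0.996, 0.001], [0.003, -0.001, -1.0]]
force: [0.1, -1.0, 6.0]
width: 0.659
grasp_force: 66.3
time: 29.97
ee_pos: [0.5901, 0.3707, 0.1671]
orientation: [[0.988, 0.155, -0.004], [0.155, -0.988, -0.002], [-0.004, 0.002, -1.0]]
force: [0.5, 0.3, -1.9]
width: 0.663
grasp_force: 65.4
box [  258   141   125   202 16731] rect ((0.6016019582748413, 0.37543734908103943), (0.10701151192188263, 0.05686689540743828), 8.803132057189941)
[[0.5443999767303467, 0.3953000009059906], [0.5530999898910522, 0.3391999900341034], [0.6588000059127808, 0.3555000126361847], [0.6500999927520752, 0.4117000102996826]]
t30.0 at [0.5901 0.3706 0.1666] yaw 8.92 roll 0.02 shift cm [-7.27 29.24 -0.34] F [-0.3 -1.5 -2.7] w 0.661
```

```bash
python3 -m handwheel '[0.3,-0.91,3.65,0,0, 0.3,-0.91,3.65,0,0, 0.3,-0.91,3.65,0,0, 0.3,-0.91,3.65,0,0, 0.3,-0.91,3.65,0,0, 0.3,-0.91,3.65,0,0, 0.3,-0.91,3.65,0,0, 0.3,-0.91,3.65,0,0, 0.3,0,0,3,0, 0.3,0,0,3,0]'|head -2
python3 -m handwheel '[0.3,0,0,0,0, 0.3,0,0,0,0, 0.3,0,0,0,0, 0.3,0,0,0,0, 0.3,0,0,0,0, 0.3,0,0,0,0]'|head -3
python3 -c "from h import *;go(.5635,.0706,.0575,8.9)"
```

```text
time: 30.85
ee_pos: [0.566, 0.0691, 0.1091]
time: 31.35
ee_pos: [0.5662, 0.0724, 0.1106]
orientation: [[0.988, 0.156, 0.003], [0.156, -0.988, 0.0], [0.003, 0.0, -1.0]]
t31.4 at [0.5662 0.0724 0.1106] yaw 8.97 roll 0.07 shift cm [-0.29  0.14  5.31] F [-0.  -1.4 -2.5] w 0.661
```

```bash
python3 -m handwheel '[0.3,-0.1,0.1,2,0.1, 0.3,0,0,2,0, 0.3,0,0,0,0, 0.3,0,0,0,0, 0.3,0,0,0,0, 0.3,0,0,0,0, 0.3,0,0,0,0, 0.3,0,0,0,0]'|head -3
python3 -c "from h import *;go(.5635,.0706,.0575,8.9)"
```

```text
time: 32.02
ee_pos: [0.5651, 0.0707, 0.0702]
orientation: [[0.988, 0.153, 0.002], [0.153, -0.988, 0.0], [0.002, 0.0, -1.0]]
t32.0 at [0.5651 0.0707 0.0702] yaw 8.82 roll -0.08 shift cm [-0.16 -0.01  1.27] F [ 0.3  1.1 -2.5] w 0.66
```

```bash
python3 -m handwheel '[0.3,-0.1,0,0.6,0, 0.3,0,0,0.3,0, 0.3,0,0,0.2,0, 0.3,0,0,0,0, 0.3,0,0,0,0, 0.3,0,0,0,0, 0.3,0,0,0,0]'
python3 -m handwheel '[0.3,0,0,0.1,0, 0.3,0,0,0,0, 0.3,0,0,0,0]'
python3 -c "from h import *;go(.5635,.0706,.0575,8.9)"
```

```text
time: 32.6
ee_pos: [0.5635, 0.0705, 0.0582]
orientation: [[0.988, 0.153, 0.0], [0.153, -0.988, 0.0], [0.0, -0.0, -1.0]]
force: [-0.7, 0.0, -2.3]
width: 0.657
grasp_force: 65.5
time: 32.85
ee_pos: [0.5634, 0.0705, 0.0572]
orientation: [[0.988, 0.153, 0.0], [0.153, -0.988, -0.0], [0.0, 0.0, -1.0]]
force: [0.1, 0.3, -2.8]
width: 0.661
grasp_force: 65.5
t32.9 at [0.5634 0.0705 0.0572] yaw 8.82 roll -0.08 shift cm [ 0.01 -0.01 -0.03] F [ 0.1  0.3 -2.8] w 0.661
```

```bash
for i in 1 2; do python3 -m handwheel '[0.3,0,0,0.1,0, 0.3,0,0,0,0, 0.3,0,0,0,0]' | sed -n '2p;4p'; done
```

```text
ee_pos: [0.5634, 0.0705, 0.0571]
force: [-1.9, -0.4, 5.5]
ee_pos: [0.5634, 0.0705, 0.0571]
force: [-3.9, -0.9, 12.4]
```

```bash
python3 -m handwheel '[0.3,0,0,-0.1,0, 0,0,0,0,0, -0.4,0,0,0,0, -0.7,0,0,0,0, -0.7,0,0,0,0, -0.7,0,0,-1,0, -0.7,0,0,-3,0, -0.7,0,0,-4,0, -0.7,-0.5,0,-4,0, -0.7,0,0,0,0]'|head -2
python3 -m handwheel '[-0.5,0,0,0,0, -0.5,0,0,0,0, -0.5,0,0,0,4.1, -0.5,0,0,0,0]'|head -2
python3 green.py w16 .075
python3 -c "from h import *;go(.5997,.2769,.17,4.7)"
```

```text
time: 34.18
ee_pos: [0.5632, 0.07, 0.1847]
time: 34.52
ee_pos: [0.557, 0.0697, 0.1744]
box [ 284  113   70  145 5958] rect ((0.5628854632377625, 0.07385815680027008), (0.13031770288944244, 0.058996476233005524), 8.669353485107422)
[[0.49399998784065247, 0.09319999814033508], [0.5029000043869019, 0.0348999984562397], [0.6316999793052673, 0.054499998688697815], [0.6229000091552734, 0.1128000020980835]]
t34.6 at [0.5571 0.0697 0.1744] yaw 4.78 roll 0.08 shift cm [  5.94 -20.3    0.44] F [0.4 0.  0.2] w 0.745
```

```bash
python3 -m handwheel '[-0.5,0.99,-3.38,0,0, -0.5,0.99,-3.38,0,0, -0.5,0.99,-3.38,0,0, -0.5,0.99,-3.38,0,0, -0.5,0.99,-3.38,0,0, -0.5,0.99,-3.38,0,0, -0.5,0,0,4,0, -0.4,0,0,0,0, -0.4,0,0,0,0, -0.4,0,0,0,0]'|head -2
python3 - <<'E'
from h import *
import pickle
for n in("w1","w16"):
    im=cv2.imread(f"pics/{n}_raw.png");hsv=cv2.cvtColor(im,cv2.COLOR_BGR2HSV);m=cv2.inRange(hsv,(62,60,30),(88,255,255))
    m=cv2.morphologyEx(cv2.morphologyEx(m,cv2.MORPH_CLOSE,np.ones((9,9))),cv2.MORPH_OPEN,np.ones((9,9)))
    k,l,st,ce=cv2.connectedComponentsWithStats(m)
    for i in range(1,k):
        if st[i,4]>2000: print(n,st[i],[ (y,np.nonzero(l[y]==i)[0][[0,-1]]) for y in (st[i,1]+20,st[i,1]+60,st[i,1]+90)])
E
python3 blobs.py w17 .010;python3 -c "from h import *;go(.5997,.2769,.01,4.7)"
```

```text
time: 35.4
ee_pos: [0.6004, 0.2761, 0.1356]
[83.   5.5] (73, 12) 364 [0.7431 0.4807 0.01  ]
[260.  14.] (93, 29) 1703 [0.7488 0.3411 0.01  ]
[340.5  15. ] (72, 31) 1395 [0.7524 0.275  0.01  ]
[383.    8.5] (11, 18) 97 [0.7604 0.2393 0.01  ]
[432.   21.5] (67, 44) 614 [0.7601 0.1897 0.01  ]
[606.   15.5] (45, 14) 176 [0.7716 0.0514 0.01  ]
[27.  92.5] (55, 18) 600 [0.6699 0.5453 0.01  ]
[ 13.  111.5] (27, 8) 75 [0.6503 0.5657 0.01  ]
[320.5 145. ] (26, 55) 1369 [0.6434 0.2807 0.01  ]
[320.5 233. ] (24, 37) 819 [0.554 0.273 0.01 ]
[ 45.  292.5] (91, 126) 1416 [0.4624 0.5877 0.01  ]
[634.5 244. ] (10, 11) 94 [ 0.5666 -0.0652  0.01  ]
[632.  261.5] (15, 12) 144 [ 0.546  -0.0715  0.01  ]
[118.5 287.5] (44, 38) 906 [0.4721 0.489  0.01  ]
[ 31.  382.5] (63, 34) 1071 [0.2986 0.6357 0.01  ]
t35.5 at [0.6013 0.2762 0.1368] yaw 4.71 roll 0.01 shift cm [-0.15 -0.09 12.68] F [ 0.9 -0.1  0. ] w 0.698Traceback (most recent call last):
  File "<stdin>", line 8, in <module>
IndexError: index 0 is out of bounds for axis 0 with size 0
```

```bash
python3 meas.py w17 '[0,0]' 1 'ends:.010:[[320.5,117.5],[320.5,251.5]]'; python3 -m handwheel '[-0.4,-0.1,-0.1,4,0, -0.4,0,0,4,0, -0.4,0,0,3,0, -0.4,0,0,1.6,0, -0.4,0,0,0,0, -0.4,0,0,0,0, -0.4,0,0,0,0, -0.4,0,0,0,0, -0.4,0,0,0,0, -0.4,0,0,0,0]'
python3 -c "from h import *;go(.5997,.277,.009,4.7)"
```

```text
ends [[0.6684, 0.2828], [0.5319, 0.2717]] c [0.6001 0.2773] 
time: 36.28
ee_pos: [0.601, 0.278, 0.012]
orientation: [[0.997, 0.082, 0.003], [0.082, -0.997, 0.001], [0.003, -0.001, -1.0]]
force: [-1.3, 0.4, 0.2]
width: 0.702
grasp_force: 0.0
t36.3 at [0.601 0.278 0.012] yaw 4.71 roll 0.01 shift cm [-0.13  0.09  0.3 ] F [-1.3  0.4  0.2] w 0.702
```

```bash
python3 -m handwheel '[0,0,0,0,0, 0.3,0,0,0,0, 0.5,0,0,0,0, 0.8,0,0,0,0, 0.8,0,0,0,0, 0.8,0,0,0,0, 0.8,0,0,0,0]'
python3 -m handwheel '[0.8,0,0,-1,0, 0.8,0,0,-4,0, 0.8,0,0,-4,-3.8, 0.8,0,0,-4,0, 0.8,0,0,0,0]'|head -2
python3 -c "from h import *;go(.5763,-.0126,.14,8.5)"
```

```text
time: 36.87
ee_pos: [0.6002, 0.2779, 0.0109]
orientation: [[0.997, 0.082, 0.001], [0.082, -0.997, 0.0], [0.001, -0.0, -1.0]]
force: [-1.1, 0.1, 6.0]
width: 0.332
grasp_force: 60.6
time: 37.28
ee_pos: [0.6049, 0.2797, 0.1494]
t37.3 at [0.6049 0.2797 0.1494] yaw 8.53 roll 0.03 shift cm [-7.15 28.48  0.94] F [ 1.9  1.  -1.3] w 0.337
```

```bash
python3 -m handwheel '[0.8,-0.89,3.56,0,0, 0.8,-0.89,3.56,0,0, 0.8,-0.89,3.56,0,0, 0.8,-0.89,3.56,0,0, 0.8,-0.89,3.56,0,0, 0.8,-0.89,3.56,0,0, 0.8,-0.89,3.56,0,0, 0.8,-0.89,3.56,0,0, 0.8,0,0,0,0, 0.8,0,0,0,0]'|head -2
python3 -m handwheel '[0.8,0,0,2,0, 0.8,0,0,2,0, 0.8,0,0,1.5,0, 0.8,0,0,0,0, 0.8,0,0,0,0, 0.8,0,0,0,0, 0.8,0,0,0,0, 0.8,0,0,0,0, 0.8,0,0,0,0, 0.8,0,0,0,0]'|head -2
python3 -c "from h import *;go(.5763,-.0126,.067,8.5)"
```

```text
time: 38.12
ee_pos: [0.5709, -0.0167, 0.14]
time: 38.95
ee_pos: [0.5721, -0.0145, 0.0859]
t39.0 at [ 0.5721 -0.0145  0.0859] yaw 8.52 roll 0.02 shift cm [ 0.45 -0.13  1.89] F [-0.2  0.3 -1.1] w 0.334
```

```bash
python3 -m handwheel '[0.8,0.35,-0.15,1,0, 0.8,0,0,0,0, 0.8,0,0,0,0, 0.8,0,0,0,0, 0.8,0,0,0,0, 0.8,0,0,0,0, 0.8,0,0,0,0, 0.8,0,0,0,0]'|head -2
python3 -c "from h import *;go(.5763,-.0126,.067,8.5)"
```

```text
time: 39.62
ee_pos: [0.5749, -0.0126, 0.0753]
t39.6 at [ 0.5749 -0.0126  0.0753] yaw 8.51 roll 0.01 shift cm [0.14 0.02 0.83] F [-0.9  0.6 -1.9] w 0.338
```

```bash
python3 -m handwheel '[0.8,0.1,0,0.4,0, 0.8,0,0,0.2,0, 0.8,0,0,0,0, 0.8,0,0,0,0, 0.8,0,0,0,0, 0.8,0,0,0,0]'|sed -n '2p;4p'
for i in 1 2 3; do python3 -m handwheel '[0.8,0,0,0.1,0, 0.8,0,0,0,0, 0.8,0,0,0,0]' | sed -n '2p;4p'; done
```

```text
ee_pos: [0.5759, -0.0124, 0.0692]
force: [-0.3, -0.1, -2.3]
ee_pos: [0.5758, -0.0124, 0.0682]
force: [0.1, -0.4, -1.5]
ee_pos: [0.5758, -0.0124, 0.0671]
force: [-0.7, 0.5, -2.9]
ee_pos: [0.5759, -0.0124, 0.0669]
force: [-2.5, -0.2, 4.6]
```

Contact. I'll release, rise and back off, then take the final check.

```bash
python3 -m handwheel '[0.5,0,0,0,0, 0.1,0,0,0,0, -0.2,0,0,0,0, -0.2,0,0,0,0, -0.2,0,0,-1,0, -0.2,0,0,-3,0, -0.2,0,0,-4,0, -0.2,0,0,-4,0, -0.2,0,-2.5,-3,0, -0.2,0,-2.5,0,0]'|head -2
python3 -m handwheel '[-0.2,0,0,0,0, -0.2,0,0,0,0, -0.2,0,0,0,0, -0.2,0,0,0,0]'|head -2
python3 snap.py w18 120,0,400,300,2
```

```text
time: 41.7
ee_pos: [0.5734, 0.0365, 0.2245]
time: 42.03
ee_pos: [0.5679, 0.0364, 0.2154]
```

View pics/w18.png

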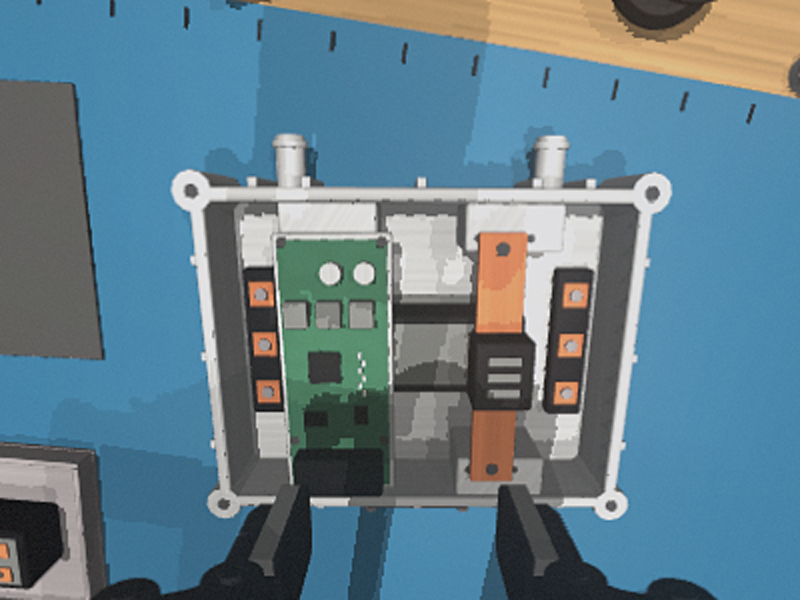

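```bash
python3 meas.py w18 '[120,0]' 2 'housing:.062:[[190,191],[652,193],[610,506],[223,504]]' 'board:.076:[[275,238],[390,235],[389,489],[295,491]]' 'link:.066:[[479,234],[526,234],[514,481],[471,481]]'
```

```text
housing [[0.6397, 0.1533], [0.6724, -0.072], [0.5006, -0.0963], [0.4685, 0.1285]] c [0.5703 0.0284] yaw 8.25 8.06 size 0.173 0.228 0.227
board [[0.6245, 0.1071], [0.6339, 0.0527], [0.4999, 0.0343], [0.491, 0.0856]] c [0.5623 0.0699] yaw 9.16 7.83 size 0.135 0.055 0.052
link [[0.6405, 0.0094], [0.6439, -0.0137], [0.5102, -0.0359], [0.5066, -0.0116]] c [ 0.5753 -0.013 ] yaw 8.91 9.42 size 0.135 0.023 0.024
```

The board and link are back within about 1 mm of where they were. Handing in.

```bash
python3 -c "
from bench import *
print(hand_in())"
```

```text
the job is handed in; nothing more can be done
None
```

I handed the job in at about 42 s: the spare capacitor stands on the pad, the old one is upright in the scrap tray, and the board and link lie within about 1 mm of their original places, the board the same way round; in one early grip the fingertips pressed on the old capacitor's top at about 33 N (limit 40 N), and I gripped again higher.

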